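Push the slide magazines home and latch the row

TASK

Push the row of four slide magazines along the loading track as one train until it is fully home against the end stop, with no gaps, pushing with the fingertips on the rearmost magazine only. Then push the latch's thumb tab fully in so that the bolt locks the row from behind, and move clear. Do not lift or tip the magazines, and leave the other things on the bench where they are.

Things in the scene. Friction and masses are not known exactly. Their poses are not given: they have to be found in the camera images.
- track: Fixed aluminium loading track, a straight channel standing on the bench. Origin on the bench under the channel's centre line; its y axis runs along the channel towards the end stop, x across it away from the robot, z up. Channel floor 4 mm above the bench, side walls 24 mm high, inner width 88 mm (x -44 to +44), open at the rear end at y = -195 mm. The white end stop crosses the channel, its face at y = +150 mm, 44 mm high.
- mag1: Front slide magazine of the row, nearest the end stop. Grey box 84 mm across the track (x), 32 mm along it (y), 32 mm high, five glass slides standing flush in it, about 150 g. Origin at the centre of its underside. Fully home its origin is at y = +134 mm of the track. The four magazines start touching in one row; they slide with friction (up to about 10 N for the whole row).
- mag2: Second magazine of the row, the same as mag1.
- mag3: Third magazine of the row, the same as mag1.
- mag4: Rearmost magazine of the row, the same as mag1; its rear face is 16 mm behind its origin (towards -y of the track). Fully home its origin is at y = +38 mm of the track, its rear face at +22 mm.
- latch (a joint): Travel of the sliding latch bolt in m: 0 fully drawn back, 0.045 fully in (hard stop); starts between 0 and 0.006. Growing values move along +x of the track (away from the robot). The bolt (12 mm wide, 10 mm high, 25 to 36 mm above the bench) crosses the channel at y = +6 to +18 mm of the track and runs in behind the row, about 4 mm behind the last magazine when that is home; otherwise a magazine blocks it. It slides with about 2 N of friction and stays where it is left.
- latch_tab (a point): Centre of the rear face (the side to push, facing -x of the track) of the latch's upright black thumb tab. The tab is 8 mm thick (x), 34 mm wide (y) and reaches from 35 to 65 mm above the bench; this point is 50 mm above the bench, and at x = -108 mm + joint value, y = +12 mm of the track. The white shelf under the bolt is 24 mm high and reaches back to x = -110 mm; the bolt guide beside the channel is 39 mm high.
- spare: Bystander: a spare magazine like the others, standing on the bench beyond the track. Origin at the centre of its underside.
- oil: Bystander: small amber bottle, 28 mm across, 65 mm high, beyond the track. Origin under its centre.
- jar: Bystander: clear specimen jar, 48 mm across, 55 mm high, on the robot's side of the track near its rear part. Origin under its centre.
- dish: Bystander: glass dish, 90 mm across, 16 mm high, left of the robot. Origin under its centre.
- beaker: Bystander: glass beaker, 66 mm across, 85 mm high, at the left. Origin under its centre.
- brush: Bystander: brush, 160 mm long, lying at the right. Origin under its middle.
- slidebox: Bystander: flat slide storage box, 95 x 170 x 33 mm, at the right. Origin under its centre.

How it is judged (in metres and radians):
On the way, in this order (a step that is already met when the one before it is completed fails the run):
1. the row of four is home against the end stop, no more than 3 mm of gaps in all (y of mag1 in the frame of track above 0.131 m and y of mag4 in the frame of track above 0.035 m), for 0.2 s.
2. the latch is pushed in behind the row (all of step 1 and value of joint latch above 0.038 m), for 0.2 s.
At the end, for the whole second after the job is handed in: All four magazines stand at rest on the channel floor, front and rear magazines within 3 mm of fully home against the end stop, and the latch is in by more than 38 of its 45 mm (all of step 2 and linear speed of each of mag1, mag2, mag3, mag4 below 0.01 m/s and z of each of mag1, mag2, mag3, mag4 in the frame of track below 0.008 m); the robot touches nothing.
It fails at once if a magazine of the row is lifted (more than 8 mm) or tipped (more than 0.2 rad) (z of any of mag1, mag2, mag3, mag4 in the frame of track above 0.012 m or angle between any of mag1, mag2, mag3, mag4's own z axis and vertical above 0.2 rad).
It fails at once if the fingers push on a magazine other than the rearmost one (more than 1 N) (contact force between the fingers and mag1 above 1 N or contact force between the fingers and mag2 above 1 N or contact force between the fingers and mag3 above 1 N).
It fails at once if a bystander is moved by more than 20 mm (distance of any of spare, oil, jar, dish, beaker, brush, slidebox from where it was at the start of the episode above 0.02 m).
It also fails if it takes over 42 s, if anything falls off the work surface, if the arm or the gripper's body presses on something with over 40 N, if the wrist force passes 120 N, or if a joint passes its speed limit or range.

ROBOT

A 7-joint arm with a two-finger parallel gripper is mounted at the origin on the work surface. World frame = base frame: x ahead of the robot, y to its left, z up, the work surface at z = 0. Lengths are in mm, angles in rad, forces in N, time in s.
With the tool pointing down it reaches from about 425 to 875 mm from the base axis. Payload 4.7 kg.
Tool frame: the origin (TCP) lies on the centre line of the jaws, within the pads' length; the fingertips stand 22 mm ahead of it and the grasp point (between the pads) lies 3 mm ahead of it (r.tcp_to_tips is the x of the fingertips in the tool frame, in mm); x points along the fingers, z is the direction in which the jaws open and shut, and the axes are right-handed (so a half turn about x gives the same grasp; the last joint's range is limited). The gripper opens to 85 mm and grips with 20 to 120 N. Pads are 22 mm wide; open, the fingers measure 114 mm over their backs; the gripper's body (76 mm by 85 mm) begins 54 mm behind the grasp point. The pads swing forward as they close: fully open they stand 13 mm farther back than shut.
Start: joints at [-1.142, 0.321, -0.07, 1.45, 0.023, 1.371, -0.057], TCP at [261.981, 594.885, 253.349] pointing down, gripper open.
Joint ranges: [-2.86, 2.86], [-0.3, 2.09], [-1.38, 1.24], [0.06, 2.45], [-1.56, 4.7], [0.09, 2.05], [-2.69, 2.69]. Speed limits (rad/s): [2.57, 2.57, 3.14, 3.14, 3.14, 3.14, 3.14].

INTERFACE

Orientations are given as a unit quaternion [w, x, y, z].
In Python, from plant import r gives the robot as it stands.
- The arm moves only by the shell command python3 -m crank 'ROWS' [OPENING] [FORCE]. ROWS is JSON, a list of rows, each an object of numbers: "x", "y", "z": the shift along the tool's x, y, z in units of 0.3 m (1.0 is 0.3 m); "rx", "ry", "rz": the turn, a rotation vector about the tool's x, y, z in units of 0.5 rad (1.0 is 0.5 rad). In form: [{"x": .., "y": .., "z": .., "rx": .., "ry": .., "rz": ..}, ...]. A call has 1 to 12 rows; each row is the pose to reach, as a shift and turn from the pose measured when the call began, along the tool's axes at that moment; what a row does not reach only later rows make up. A row lasts 1/12 s, in which the tool goes at most 41.7 mm and 7.16 degrees, less where a joint would pass 70% of its speed; a pose out of reach is approached as far as the arm can. A call with a number of a shift or a turn outside -1 to 1 is refused whole. A call with a gripper value outside its range is refused whole. OPENING is the opening, from -1 (shut) to 1 (fully open), so that 0 is half open, set as the call begins (- or left out, the last holds). The fingers move at their own pace and stop on an object; FORCE is the grip in N (left out, the last holds). Time passes only in rows, so rows that repeat a pose let the fingers close. It gives the time, the measured TCP pose, the force and the opening at its end, in the units of the state.
- r.sense(): the state, without advancing time (a new reading comes with each control period).
- r.snapshot(name): name is "scene" or "top" or "wrist"; returns a dict with "color" (420x560x3 uint8, red, green, blue), "fx", "fy", "cx", "cy" (pixels), "R" (3x3) and "t" (3): a world point X has camera coordinates R X + t; the wrist camera has in their place "hand_eye" (4x4, takes a point from camera to tool coordinates, whose origin is the TCP and whose axes are the tool frame's). Camera axes: x right, y down, z forward; pixel columns grow to the right and rows downward; lengths in mm; the calibration is good to about 2 mm. A picture is of the moment at which its call begins: read the wrist's pose just before it. There is no depth.
- r.close_job(): hands the job in, once; it reports no verdict.
Trained networks look in the newest picture that a camera, given by its name, has taken for a name from the list of things; names that differ only in an ending like _2 or _b are one class to them, and where a whole thing is asked for, a point or a joint stands for the part that bears it (a point fixed in the world has none). Each returns a list of dicts, best first, with "confidence" (0 to 1); they miss things now and then, are a little off and sometimes report something else, mostly with a low value. They report only what shows in the picture. A call takes as long as a camera call.
- r.silhouettes(target, camera): "mask" (420x560 bool, what is visible of it) and "extent" ([left, top, right, bottom] in pixels, round what is visible of it).
The state is a dict: "clock": time; "joint_pos": joint angles; "joint_velocities": joint speeds; "tau": joint torques, N m; "tool_pos": TCP position; "orientation": TCP orientation; "contact_force": force on the tool from outside, world axes, zero at the start; "ft_torque": the same for the moment, N m; "width": opening from 0.0 (shut) to 1.0 (fully open).
Only numpy, scipy, OpenCV 4.12 (cv2) and the standard library are available. Lean on these libraries where they do the work, as an engineer would, in place of code of your own. Each camera call takes 0.05 s, during which the arm holds its last target. There are 200 camera calls.

## Working session

There is one attempt and no reset: what is moved stays moved. The work goes in short steps, Python scripts to look and compute and a shell command to move; the robot and the scene stay as the last step left them, time stands still between calls to the robot, and variables do not carry over. Pictures are saved under pics/ and viewed, about 8 in all and at most 12, crops included, and the job is handed in when it is done.

```bash
mkdir -p pics; ls
python3 - <<'E'
from plant import r
import cv2,numpy as np
print(r.sense())
for c in("top","scene"):
    s=r.snapshot(c); cv2.imwrite(f"pics/{c}1.png",s["color"][:,:,::-1])
    print(c,s["fx"],s["fy"],s["cx"],s["cy"],np.array(s["R"]).tolist(),s["t"])
    for n in("mag1","latch","track","jar"):
        for d in r.silhouettes(n,c)[:5]: print(n,round(d["confidence"],2),d["extent"])
E
```

```text
pics
{'clock': 0.0, 'joint_pos': array([-1.14191662,  0.32185019, -0.07006813,  1.45170451,  0.02258673,
        1.37076801, -0.05687539]), 'joint_velocities': array([ 0.00015723, -0.00010866, -0.00043236, -0.00070454, -0.00071951,
       -0.00013644,  0.00210183]), 'tau': array([-6.32239426e-04, -4.93580139e+01, -3.82635193e-01, -3.14336050e+01,
        1.29720289e-02,  1.13959736e-02, -1.30657827e-05]), 'tool_pos': array([261.78952644, 594.4052228 , 252.19084153]), 'orientation': array([ 0.59167411, -0.38674528,  0.59278895,  0.38594182]), 'contact_force': array([ 0.4760225 ,  0.01169323, -0.19257222]), 'ft_torque': array([-0.02412274,  0.01367366, -0.05823519]), 'width': 0.997839496602796}
top 413.985155370654 413.985155370654 282.23290727013995 212.1317370990638 [[-0.020729006567596624, -0.9996671344623455, -0.015359966229250947], [-0.9985998469265449, 0.021449860727912287, -0.04835544636372421], [0.04866881963847469, 0.01433609956007418, -0.9987120817554982]] [   9.21309761  544.65856715 1179.0632749 ]
mag1 0.9 [241.7, 190.4, 264.0, 220.0]
mag1 0.78 [219.7, 194.8, 239.2, 227.7]

[... 246 characters left out ...]
2340856694884 388.82340856694884 280.85480045898447 207.09019007813734 [[-0.6534470460212505, 0.7566418330845298, 0.02236279214643403], [0.4097045676204584, 0.37835936080017624, -0.830052023288791], [-0.6365132561989854, -0.5332329045748817, -0.5572374217168118]] [ 346.663877   -147.70282871 1358.17611064]
mag1 0.75 [274.3, 230.4, 299.4, 255.7]
mag1 0.74 [288.8, 233.5, 308.0, 263.6]
mag1 0.64 [429.0, 273.0, 470.7, 324.6]
mag1 0.62 [309.6, 242.7, 333.2, 270.3]
mag1 0.55 [298.6, 235.8, 321.2, 266.2]
latch 0.75 [300.6, 212.5, 316.4, 226.7]
latch 0.46 [298.4, 239.3, 322.1, 266.5]
track 0.74 [209.3, 211.6, 360.2, 286.8]
track 0.16 [274.3, 232.1, 297.6, 254.0]
jar 0.74 [258.3, 201.7, 272.7, 224.9]
```

Run:
```python
import cv2
a=cv2.imread("pics/top1.png")[130:280,170:370]
cv2.imwrite("pics/topc.png",cv2.resize(a,(800,600),interpolation=cv2.INTER_CUBIC))
```

```text
(no output)
```

View pics/topc.png

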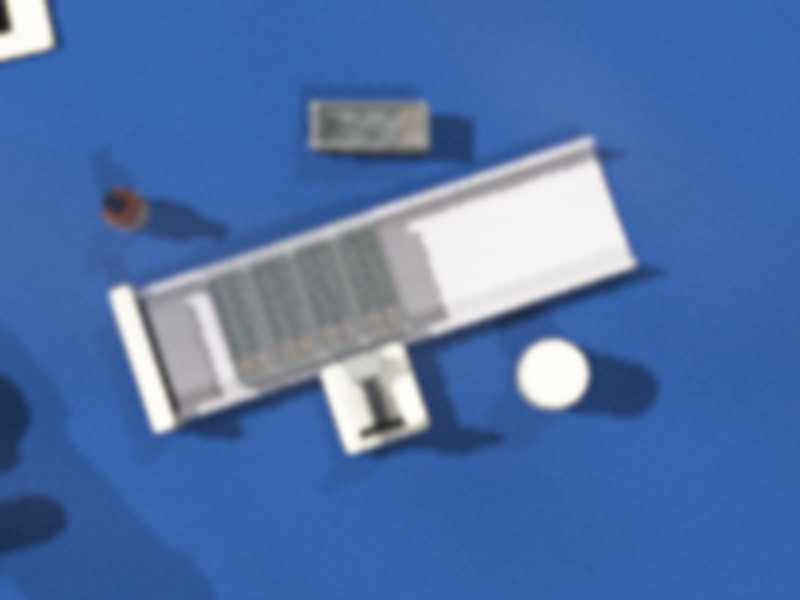

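View pics/top1.png

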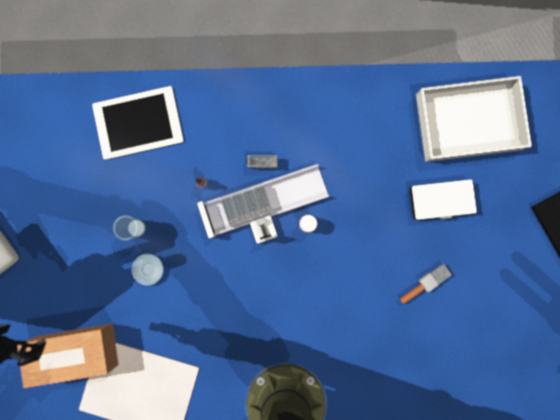

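The top view shows the track rising to the right. The end stop is at the left (crop 112..178, 285..433) and the open rear end at the right (595,140)/(635,265). The row sits about 10 mm or more off the stop, the tab's rear top edge is near crop (384,434), and the jar is at (553,373). Next I fit the track pose.

```bash
cat > h.py <<'E'
import numpy as np, cv2
from scipy.optimize import least_squares
from scipy.spatial.transform import Rotation as Ro
from plant import r
def T(p): # track pose x,y,yaw -> fn
    c,s=np.cos(p[2]),np.sin(p[2])
    return lambda X:np.array([p[0]+c*X[0]-s*X[1],p[1]+s*X[0]+c*X[1],X[2]])
def proj(s,X,R,t):
    c=R@X+t; return np.array([s["fx"]*c[0]/c[2]+s["cx"],s["fy"]*c[1]/c[2]+s["cy"]])
def rot(): 
    q=r.sense()["orientation"]; return Ro.from_quat([q[1],q[2],q[3],q[0]])
def wristcam(s,st):
    q=st["orientation"]; B=np.eye(4); B[:3,:3]=Ro.from_quat([q[1],q[2],q[3],q[0]]).as_matrix(); B[:3,3]=st["tool_pos"]
    C=np.linalg.inv(B@np.array(s["hand_eye"])); return C[:3,:3],C[:3,3]
def units(P,st=None,yaw=None):
    """rows to tool position P (world mm), tool down, with jaw (tool z) axis along world heading yaw"""
    st=st or r.sense(); M=rot().as_matrix()
    d=M.T@(np.array(P)-st["tool_pos"])/300
    out=dict(zip("xyz",d.round(3)))
    if yaw is not None:
        x=np.array([0,0,-1.]);z=np.array([np.cos(yaw),np.sin(yaw),0]);G=np.c_[x,np.cross(z,x),z]
        v=Ro.from_matrix(M.T@G).as_rotvec()/.5; out.update(zip(("rx","ry","rz"),v.round(3)))
    return out
E
python3 - <<'E'
from h import *
s=r.snapshot("top");R=np.array(s["R"]);t=np.array(s["t"])
obs=[((595,140),(46,-195,24)),((635,265),(-46,-195,24)),((131,287),(46,150,44)),((177,425),(-46,150,44)),((384,434),(-105,12,65))]
f=lambda p:np.concatenate([proj(s,T(p)(np.array(X)),R,t)-(170+u[0]/4,130+u[1]/4) for u,X in obs])
q=least_squares(f,[500,0,.3],loss="soft_l1");p=q.x;print(p,f(p).reshape(-1,2).round(2).tolist())
np.save("track.npy",p)
# mag row rear/front edges on the top plane z=36
def back(u,z):
    ray=R.T@np.array([(170+u[0]/4-s["cx"])/s["fx"],(130+u[1]/4-s["cy"])/s["fy"],1]);c=-R.T@t
    w=c+ray*(z-c[2])/ray[2]; d=w[:2]-p[:2];cc,ss=np.cos(p[2]),np.sin(p[2]);return w.round(),(np.array([cc*d[0]+ss*d[1],-ss*d[0]+cc*d[1]])).round(1)
for n,u,z in(("front",(208,280),36),("front",(240,385),36),("rear",(377,230),36),("rear",(405,325),36),("jar",(553,373),55),("tabL",(362,440),65),("tabR",(405,425),65)):print(n,back(u,z))
print(rot().as_matrix().round(3).tolist())
for n,X in(("behind",(0,-110,200)),("tab",(-108,12,50))):print(n,T(p)(X),)
E
```

```text
[5.73907136e+02 6.26929634e+01 3.03514362e-01] [[-0.07, 0.38], [0.34, -0.55], [0.37, 1.53], [-1.0, -1.97], [0.12, 0.19]]
front (array([582., 167.,  36.]), array([38.8, 97.6]))
front (array([507., 146.,  36.]), array([-39.1,  99.4]))
rear (array([615.,  47.,  36.]), array([ 34.1, -27.2]))
rear (array([547.,  28.,  36.]), array([-36.1, -24.6]))
jar (array([510., -74.,  55.]), array([-101.7, -111.8]))
tabL (array([467.,  58.,  65.]), array([-103.5,   27.8]))
tabR (array([477.,  29.,  65.]), array([-103.2,   -3.5]))
[[0.0, -0.915, 0.403], [0.0, 0.403, 0.915], [-1.0, -0.0, 0.0]]
behind [606.78347057 -42.27915952 200.        ]
tab [467.25708739  41.86588428  50.        ]
```

```bash
python3 -m crank '[{"y":-0.95,"z":-0.74,"rx":1},{"y":-0.95,"z":-0.74,"rx":1},{"y":-0.95,"z":-0.74,"rx":1},{"y":-0.95,"z":-0.74,"rx":1},{"y":-0.95,"z":-0.74,"rx":1},{"y":-0.95,"z":-0.74,"rx":1},{"y":-0.95,"z":-0.74,"rx":1},{"y":-0.95,"z":-0.74,"rx":1},{"y":-0.95,"z":-0.74,"rx":1},{"y":-0.95,"z":-0.74,"rx":1},{"y":-0.95,"z":-0.74,"rx":1}]' -1
python3 - <<'E'
from h import *
p=np.load("track.npy");print(units(T(p)((0,-100,230)),yaw=p[2]))
E
```

```text
{'x': np.float64(0.078), 'y': np.float64(-1.886), 'z': np.float64(-1.456), 'rx': np.float64(1.705), 'ry': np.float64(0.0), 'rz': np.float64(0.0)}schema error: expected keys x, y, z, rx, ry, rz
```

```bash
python3 -m crank '[{"x":0,"y":-0.95,"z":-0.74,"rx":1,"ry":0,"rz":0},{"x":0,"y":-0.95,"z":-0.74,"rx":1,"ry":0,"rz":0},{"x":0,"y":-0.95,"z":-0.74,"rx":1,"ry":0,"rz":0},{"x":0,"y":-0.95,"z":-0.74,"rx":1,"ry":0,"rz":0},{"x":0,"y":-0.95,"z":-0.74,"rx":1,"ry":0,"rz":0},{"x":0,"y":-0.95,"z":-0.74,"rx":1,"ry":0,"rz":0},{"x":0,"y":-0.95,"z":-0.74,"rx":1,"ry":0,"rz":0},{"x":0,"y":-0.95,"z":-0.74,"rx":1,"ry":0,"rz":0},{"x":0,"y":-0.95,"z":-0.74,"rx":1,"ry":0,"rz":0},{"x":0,"y":-0.95,"z":-0.74,"rx":1,"ry":0,"rz":0},{"x":0,"y":-0.95,"z":-0.74,"rx":1,"ry":0,"rz":0}]' -1
python3 - <<'E'
from h import *
p=np.load("track.npy");print(units(T(p)((0,-100,230)),yaw=p[2]))
E
```

```text
clock: 1.47
tool_pos: [434.4, 275.0, 253.8]
orientation: [0.67, -0.226, 0.67, 0.226]
contact_force: [-0.6, 1.6, -0.7]
width: -0.005
{'x': np.float64(0.079), 'y': np.float64(-1.158), 'z': np.float64(-0.173), 'rx': np.float64(0.696), 'ry': np.float64(0.002), 'rz': np.float64(-0.001)}
```

```bash
python3 -m crank '[{"x":0,"y":-1,"z":-0.16,"rx":0.7,"ry":0,"rz":0},{"x":0,"y":-1,"z":-0.16,"rx":0.7,"ry":0,"rz":0},{"x":0,"y":-1,"z":-0.16,"rx":0.7,"ry":0,"rz":0},{"x":0,"y":-1,"z":-0.16,"rx":0.7,"ry":0,"rz":0},{"x":0,"y":-1,"z":-0.16,"rx":0.7,"ry":0,"rz":0},{"x":0,"y":-1,"z":-0.16,"rx":0.7,"ry":0,"rz":0},{"x":0,"y":-1,"z":-0.16,"rx":0.7,"ry":0,"rz":0},{"x":0,"y":-1,"z":-0.16,"rx":0.7,"ry":0,"rz":0},{"x":0,"y":-1,"z":-0.16,"rx":0.7,"ry":0,"rz":0},{"x":0,"y":-1,"z":-0.16,"rx":0.7,"ry":0,"rz":0},{"x":0,"y":-1,"z":-0.16,"rx":0.7,"ry":0,"rz":0}]'
cat > look.py <<'E'
import sys
from h import *
n=sys.argv[1];p=np.load("track.npy")
st=r.sense();s=r.snapshot("wrist");R,t=wristcam(s,st)
np.savez(f"pics/{n}.npz",R=R,t=t,**{k:s[k] for k in("fx","fy","cx","cy")})
a=s["color"][:,:,::-1].copy()
for X in[(44,-195,24),(-44,-195,24),(44,150,24),(-44,150,24),(-108,12,50),(-108,29,65),(-108,-5,65)]:
    u=proj(s,T(p)(X),R,t);print(X,u.round(1)) if (R@T(p)(X)+t)[2]>0 else 0
    cv2.circle(a,tuple(int(v) for v in u),2,(0,0,255),-1)
cv2.imwrite(f"pics/{n}.png",cv2.resize(a,(800,600)))
print(np.c_[R.T@-t].T)
E
python3 look.py w1
```

```text
clock: 2.38
tool_pos: [577.9, 10.3, 253.3]
orientation: [0.699, -0.107, 0.699, 0.108]
contact_force: [-0.5, -0.3, 0.5]
width: 0.002
(44, -195, 24) [324.4 294. ]
(-44, -195, 24) [252.2 293.9]
(44, 150, 24) [342.3 -44.6]
(-44, 150, 24) [242.3 -44.6]
(-108, 12, 50) [176.6 119.7]
(-108, 29, 65) [169.8 100.9]
(-108, -5, 65) [173.7 140. ]
[[552.4965945   90.71033657 373.59552984]]
```

View pics/w1.png

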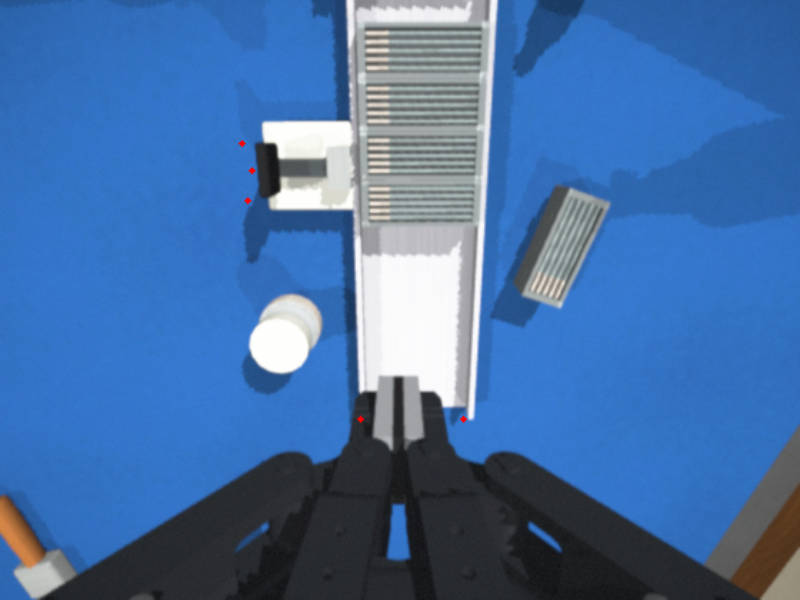

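Wrist view: the row's rear top edge is at v≈224 (u 362..478), the tab's rear top edge at u 256–261 (v 143–197), and the inner walls at about 357 and 479. The walls sit about 4 px right of prediction, so the track is about 3 mm farther in x. I apply that correction.

```bash
cat >> h.py <<'E'
def trk(w,p):
    d=np.array(w[:2])-p[:2];c,s=np.cos(p[2]),np.sin(p[2]);return np.array([c*d[0]+s*d[1],-s*d[0]+c*d[1]])
def backw(n,u,z,p):
    s=np.load(f"pics/{n}.npz");R,t=s["R"],s["t"];u=np.array(u)*.7
    ray=R.T@np.array([(u[0]-s["cx"])/s["fx"],(u[1]-s["cy"])/s["fy"],1]);c=-R.T@t
    return trk(c+ray*(z-c[2])/ray[2],p)
E
python3 - <<'E'
from h import *
p=np.load("track.npy");p[:2]=T(p)((3,0,0))[:2];np.save("track.npy",p);print(p)
for n,u,z in(("wallL",(357,224),24),("wallR",(479,224),24),("rearend",(471,418),24),("row rear",(362,225),36),("row rear",(478,225),36),("row front",(360,23),36),("row front",(486,24),36),("tab",(256,145),65),("tab",(261,197),65)):print(n,backw("w1",u,z,p).round(1))
st=r.sense();print(trk(st["tool_pos"],p),units(T(p)((0,-80,120)),yaw=p[2]))
E
```

```text
[5.76770012e+02 6.35895907e+01 3.03514362e-01]
wallL [-45.2 -27.5]
wallR [ 44.8 -27.4]
rearend [  47.4 -193.1]
row rear [-40.6 -26.1]
row rear [ 42.1 -26.1]
row front [-38.8 100.6]
row front [ 40.1 100.1]
tab [-102.7   28.5]
tab [-102.6   -3.1]
[-14.93581775 -51.02082323] {'x': np.float64(0.444), 'y': np.float64(-0.098), 'z': np.float64(0.049), 'rx': np.float64(0.004), 'ry': np.float64(0.001), 'rz': np.float64(-0.004)}
```

```bash
python3 -m crank '[{"x":0.1,"y":-0.09,"z":0.05,"rx":0,"ry":0,"rz":0},{"x":0.25,"y":-0.09,"z":0.05,"rx":0,"ry":0,"rz":0},{"x":0.4,"y":-0.09,"z":0.05,"rx":0,"ry":0,"rz":0},{"x":0.53,"y":-0.09,"z":0.05,"rx":0,"ry":0,"rz":0},{"x":0.64,"y":-0.09,"z":0.05,"rx":0,"ry":0,"rz":0},{"x":0.72,"y":-0.09,"z":0.05,"rx":0,"ry":0,"rz":0},{"x":0.72,"y":-0.09,"z":0.05,"rx":0,"ry":0,"rz":0},{"x":0.72,"y":-0.09,"z":0.05,"rx":0,"ry":0,"rz":0}]'
cat > s.py <<'E'
from h import *
p=np.load("track.npy");st=r.sense();print("track xy",trk(st["tool_pos"],p).round(1),"z",st["tool_pos"][2].round(1),"F",(Ro.from_euler("z",-p[2]).apply(st["contact_force"])).round(1))
E
python3 s.py;python3 look.py w2
```

```text
clock: 3.1
tool_pos: [599.2, -8.4, 36.5]
orientation: [0.698, -0.108, 0.7, 0.11]
contact_force: [0.1, 1.1, 0.0]
width: 0.003
track xy [ -0.1 -75.4] z 36.5 F [0.4 1.1 0. ]
(44, -195, 24) [354.3 469.4]
(-44, -195, 24) [202.2 468.6]
(44, 150, 24) [ 467.  -526.1]
(-44, 150, 24) [ 100.  -526.7]
(-108, 12, 50) [-77.5  83.7]
(-108, 29, 65) [-164.7    6.4]
(-108, -5, 65) [-111.5  147.8]
[[573.84742463  71.88610648 156.95672962]]
```

View pics/w2.png

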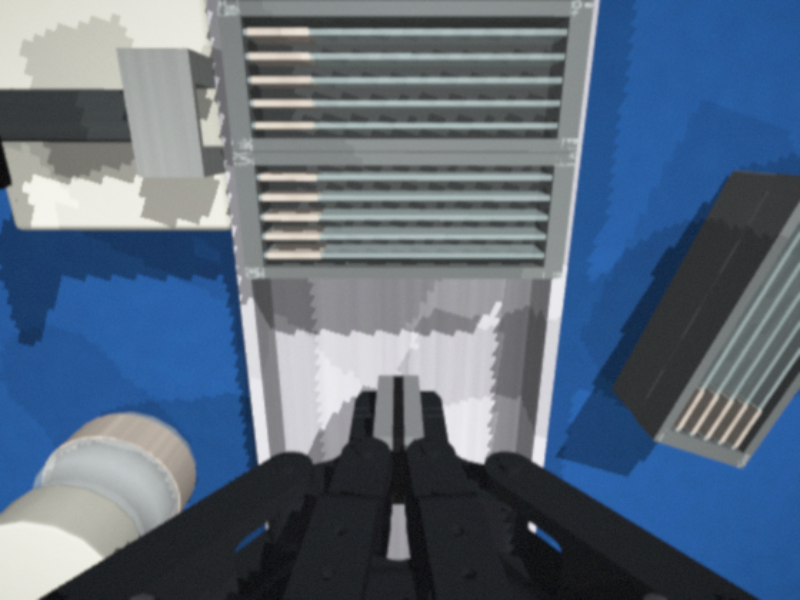

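The fingers are centred in the channel, low, and clear behind mag4 (rear edge at v≈275). I start pushing gently.

```bash
python3 -m crank '[{"x":0,"y":0.04,"z":0,"rx":0,"ry":0,"rz":0},{"x":0,"y":0.08,"z":0,"rx":0,"ry":0,"rz":0},{"x":0,"y":0.1,"z":0,"rx":0,"ry":0,"rz":0},{"x":0,"y":0.11,"z":0,"rx":0,"ry":0,"rz":0},{"x":0,"y":0.12,"z":0,"rx":0,"ry":0,"rz":0},{"x":0,"y":0.13,"z":0,"rx":0,"ry":0,"rz":0},{"x":0,"y":0.14,"z":0,"rx":0,"ry":0,"rz":0},{"x":0,"y":0.15,"z":0,"rx":0,"ry":0,"rz":0},{"x":0,"y":0.16,"z":0,"rx":0,"ry":0,"rz":0},{"x":0,"y":0.17,"z":0,"rx":0,"ry":0,"rz":0},{"x":0,"y":0.18,"z":0,"rx":0,"ry":0,"rz":0},{"x":0,"y":0.19,"z":0,"rx":0,"ry":0,"rz":0}]';python3 s.py
```

```text
clock: 4.15
tool_pos: [584.3, 44.0, 39.1]
orientation: [0.7, -0.108, 0.698, 0.108]
contact_force: [1.3, -4.8, 1.1]
width: -0.0
track xy [  1.4 -20.9] z 39.1 F [-0.2 -5.   1.1]
```

```bash
python3 -m crank '[{"x":0.005,"y":0.015,"z":0,"rx":0,"ry":0,"rz":0},{"x":0.01,"y":0.025,"z":0,"rx":0,"ry":0,"rz":0},{"x":0.01,"y":0.035,"z":0,"rx":0,"ry":0,"rz":0},{"x":0.01,"y":0.045,"z":0,"rx":0,"ry":0,"rz":0},{"x":0.01,"y":0.055,"z":0,"rx":0,"ry":0,"rz":0},{"x":0.01,"y":0.065,"z":0,"rx":0,"ry":0,"rz":0},{"x":0.01,"y":0.075,"z":0,"rx":0,"ry":0,"rz":0},{"x":0.01,"y":0.083,"z":0,"rx":0,"ry":0,"rz":0},{"x":0.01,"y":0.09,"z":0,"rx":0,"ry":0,"rz":0},{"x":0.01,"y":0.095,"z":0,"rx":0,"ry":0,"rz":0},{"x":0.01,"y":0.1,"z":0,"rx":0,"ry":0,"rz":0},{"x":0.01,"y":0.1,"z":0,"rx":0,"ry":0,"rz":0}]';python3 s.py
```

```text
clock: 5.15
tool_pos: [576.3, 71.2, 36.8]
orientation: [0.7, -0.108, 0.697, 0.107]
contact_force: [1.7, -4.4, 4.6]
width: -0.002
track xy [1.8 7.4] z 36.8 F [ 0.3 -4.7  4.6]
```

Still only friction (about 5 N), so not home yet. I continue slowly until the force rises.

```bash
python3 -m crank '[{"x":0,"y":0.006,"z":0,"rx":0,"ry":0,"rz":0},{"x":0,"y":0.01,"z":0,"rx":0,"ry":0,"rz":0},{"x":0,"y":0.015,"z":0,"rx":0,"ry":0,"rz":0},{"x":0,"y":0.02,"z":0,"rx":0,"ry":0,"rz":0},{"x":0,"y":0.025,"z":0,"rx":0,"ry":0,"rz":0},{"x":0,"y":0.025,"z":0,"rx":0,"ry":0,"rz":0}]';python3 s.py
```

```text
clock: 5.65
tool_pos: [574.7, 76.7, 36.9]
orientation: [0.701, -0.108, 0.697, 0.106]
contact_force: [3.0, -6.2, 0.8]
width: 0.003
track xy [ 1.9 13.2] z 36.9 F [ 1.  -6.8  0.8]
```

```bash
python3 -m crank '[{"x":0,"y":0.006,"z":0,"rx":0,"ry":0,"rz":0},{"x":0,"y":0.01,"z":0,"rx":0,"ry":0,"rz":0},{"x":0,"y":0.015,"z":0,"rx":0,"ry":0,"rz":0},{"x":0,"y":0.02,"z":0,"rx":0,"ry":0,"rz":0},{"x":0,"y":0.02,"z":0,"rx":0,"ry":0,"rz":0},{"x":0,"y":0.02,"z":0,"rx":0,"ry":0,"rz":0}]';python3 s.py; python3 look.py w3
```

```text
clock: 6.15
tool_pos: [574.6, 76.9, 37.0]
orientation: [0.702, -0.11, 0.696, 0.102]
contact_force: [5.1, -13.4, -1.1]
width: 0.001
track xy [ 1.9 13.3] z 37.0 F [  0.9 -14.3  -1.1]
(44, -195, 24) [342.  553.7]
(-44, -195, 24) [211.7 554.9]
(44, 150, 24) [407.5 -76.6]
(-44, 150, 24) [134.6 -76.2]
(-108, 12, 50) [ -3.8 330.8]
(-108, 29, 65) [-55.1 319.4]
(-108, -5, 65) [-22.9 397.1]
[[548.41542802 158.66995189 156.1960739 ]]
```

View pics/w3.png

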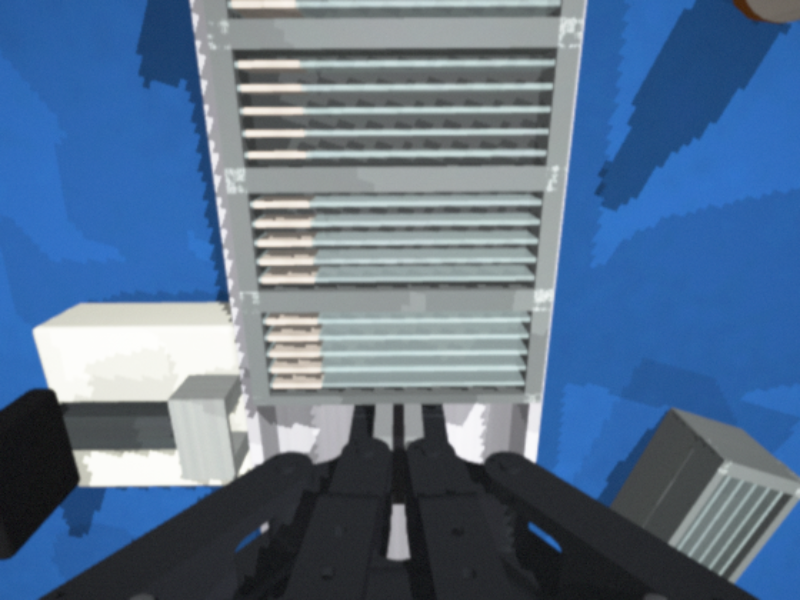

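Row home: the force went up to 14 N with no motion, with no gaps showing. One firmer press, then back off and lift.

```bash
python3 -m crank '[{"x":0,"y":0.02,"z":0,"rx":0,"ry":0,"rz":0},{"x":0,"y":0.03,"z":0,"rx":0,"ry":0,"rz":0},{"x":0,"y":0.035,"z":0,"rx":0,"ry":0,"rz":0},{"x":0,"y":0.035,"z":0,"rx":0,"ry":0,"rz":0}]';python3 s.py; python3 -m crank '[{"x":0,"y":-0.02,"z":0,"rx":0,"ry":0,"rz":0},{"x":0,"y":-0.06,"z":0,"rx":0,"ry":0,"rz":0},{"x":0,"y":-0.09,"z":0,"rx":0,"ry":0,"rz":0},{"x":-0.1,"y":-0.09,"z":0,"rx":0,"ry":0,"rz":0},{"x":-0.22,"y":-0.09,"z":0,"rx":0,"ry":0,"rz":0},{"x":-0.34,"y":-0.09,"z":0,"rx":0,"ry":0,"rz":0},{"x":-0.4,"y":-0.09,"z":0,"rx":0,"ry":0,"rz":0},{"x":-0.4,"y":-0.09,"z":0,"rx":0,"ry":0,"rz":0}]'; python3 s.py; python3 -c "
from h import *
p=np.load('track.npy');print(units(T(p)((-135,12,150)),yaw=p[2]))"
```

```text
clock: 6.53
tool_pos: [574.5, 77.1, 37.4]
orientation: [0.704, -0.112, 0.695, 0.096]
contact_force: [8.4, -20.6, -1.3]
width: -0.003
track xy [ 1.8 13.5] z 37.4 F [  1.9 -22.1  -1.3]
clock: 7.2
tool_pos: [583.2, 55.6, 163.1]
orientation: [0.706, -0.111, 0.692, 0.098]
contact_force: [0.4, -0.9, 0.5]
width: 0.001
track xy [ 3.7 -9.6] z 163.1 F [ 0.2 -0.9  0.5]
{'x': np.float64(0.034), 'y': np.float64(0.07), 'z': np.float64(-0.464), 'rx': np.float64(-0.013), 'ry': np.float64(0.035), 'rz': np.float64(0.043)}
```

```bash
python3 -m crank '[{"x":0,"y":0.02,"z":-0.1,"rx":0,"ry":0.035,"rz":0.043},{"x":0,"y":0.04,"z":-0.22,"rx":0,"ry":0.035,"rz":0.043},{"x":0.01,"y":0.06,"z":-0.34,"rx":0,"ry":0.035,"rz":0.043},{"x":0.02,"y":0.07,"z":-0.44,"rx":-0.01,"ry":0.035,"rz":0.043},{"x":0.03,"y":0.07,"z":-0.465,"rx":-0.01,"ry":0.035,"rz":0.043},{"x":0.03,"y":0.07,"z":-0.465,"rx":-0.01,"ry":0.035,"rz":0.043},{"x":0.03,"y":0.07,"z":-0.465,"rx":-0.01,"ry":0.035,"rz":0.043}]'; python3 s.py; python3 -c "
from h import *
p=np.load('track.npy');print(units(T(p)((-135,12,68)),yaw=p[2]))"; python3 look.py w4
```

```text
clock: 7.78
tool_pos: [444.2, 35.4, 151.2]
orientation: [0.699, -0.106, 0.699, 0.107]
contact_force: [0.2, 0.4, 0.2]
width: -0.004
track xy [-134.9   12.7] z 151.2 F [0.4 0.4 0.2]
{'x': np.float64(0.277), 'y': np.float64(-0.003), 'z': np.float64(-0.001), 'rx': np.float64(-0.001), 'ry': np.float64(0.002), 'rz': np.float64(-0.001)}
(44, -195, 24) [459.2 406.9]
(-44, -195, 24) [370.5 407. ]
(44, 150, 24) [553.    9.2]
(-44, 150, 24) [417.9   9.4]
(-108, 12, 50) [316.3 221.7]
(-108, 29, 65) [319.7 205.7]
(-108, -5, 65) [317.8 252.6]
[[418.93981635 116.0085917  271.43981962]]
```

View pics/w4.png

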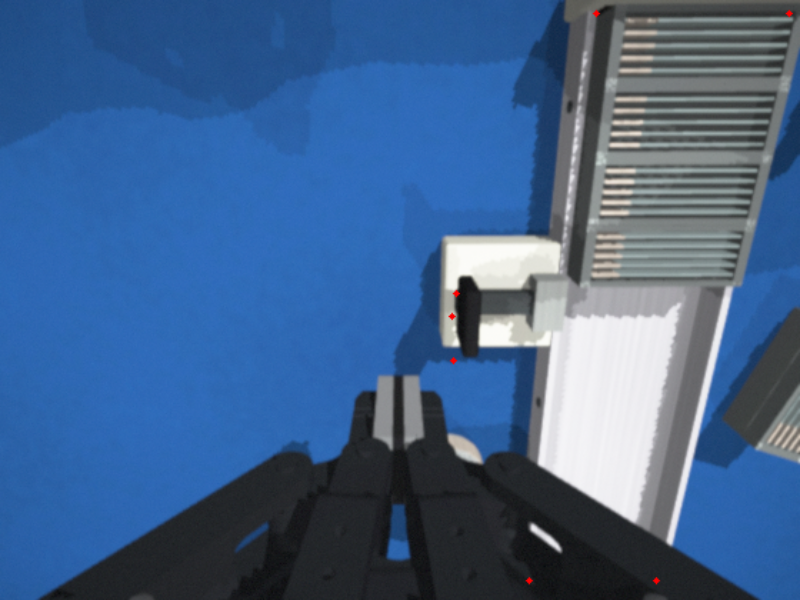

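```bash
python3 -c "
from h import *
p=np.load('track.npy')
for u,z in(((583,284),36),((738,284),36),((458,279),65),((463,354),65)):print(backw('w4',u,z,p).round(1))"; python3 -m crank '[{"x":0.1,"y":0,"z":0,"rx":0,"ry":0,"rz":0},{"x":0.2,"y":0,"z":0,"rx":0,"ry":0,"rz":0},{"x":0.27,"y":0,"z":0,"rx":0,"ry":0,"rz":0},{"x":0.275,"y":0,"z":0,"rx":0,"ry":0,"rz":0},{"x":0.275,"y":0,"z":0,"rx":0,"ry":0,"rz":0}]'; python3 s.py
```

```text
[-38.9  24.7]
[41.5 24.6]
[-107.7   36.1]
[-103.8   -1.3]
clock: 8.25
tool_pos: [445.4, 35.2, 68.3]
orientation: [0.699, -0.107, 0.699, 0.106]
contact_force: [-0.2, -0.2, 0.1]
width: -0.0
track xy [-133.9   12.2] z 68.3 F [-0.2 -0.1  0.1]
```

Row rear edge measures 24.6 mm. The open rear end read −193 instead of −195, so this matches the 22 mm home position with a 2–2.5 mm frame bias. Now I push the tab (+tool z).

```bash
python3 -m crank '[{"x":0,"y":0.01,"z":0.02,"rx":0,"ry":0,"rz":0},{"x":0,"y":0.01,"z":0.04,"rx":0,"ry":0,"rz":0},{"x":0,"y":0.01,"z":0.055,"rx":0,"ry":0,"rz":0},{"x":0,"y":0.01,"z":0.07,"rx":0,"ry":0,"rz":0},{"x":0,"y":0.01,"z":0.085,"rx":0,"ry":0,"rz":0},{"x":0,"y":0.01,"z":0.1,"rx":0,"ry":0,"rz":0},{"x":0,"y":0.01,"z":0.115,"rx":0,"ry":0,"rz":0},{"x":0,"y":0.01,"z":0.13,"rx":0,"ry":0,"rz":0},{"x":0,"y":0.01,"z":0.145,"rx":0,"ry":0,"rz":0},{"x":0,"y":0.01,"z":0.16,"rx":0,"ry":0,"rz":0},{"x":0,"y":0.01,"z":0.165,"rx":0,"ry":0,"rz":0},{"x":0,"y":0.01,"z":0.165,"rx":0,"ry":0,"rz":0}]'; python3 s.py
```

```text
clock: 9.25
tool_pos: [492.4, 53.0, 68.2]
orientation: [0.699, -0.107, 0.699, 0.106]
contact_force: [0.5, 0.6, -0.2]
width: 0.003
track xy [-83.6  15.1] z 68.2 F [ 0.7  0.4 -0.2]
```

```bash
python3 -m crank '[{"x":0,"y":0,"z":0.015,"rx":0,"ry":0,"rz":0},{"x":0,"y":0,"z":0.03,"rx":0,"ry":0,"rz":0},{"x":0,"y":0,"z":0.04,"rx":0,"ry":0,"rz":0},{"x":0,"y":0,"z":0.05,"rx":0,"ry":0,"rz":0},{"x":0,"y":0,"z":0.05,"rx":0,"ry":0,"rz":0}]'; python3 s.py; python3 look.py w5
```

```text
clock: 9.67
tool_pos: [500.1, 55.3, 67.4]
orientation: [0.693, -0.107, 0.705, 0.106]
contact_force: [-22.2, -5.5, 21.6]
width: -0.002
track xy [-75.6  15. ] z 67.4 F [-22.8   1.4  21.6]
(44, -195, 24) [439.9 510.8]
(-44, -195, 24) [322.3 508.5]
(44, 150, 24) [572.5 -36.1]
(-44, 150, 24) [356.4 -34. ]
(-108, 12, 50) [212.  288.8]
(-108, 29, 65) [201.8 273.3]
(-108, -5, 65) [207.7 339.4]
[[477.03590839 136.5767266  187.60426202]]
```

View pics/w5.png

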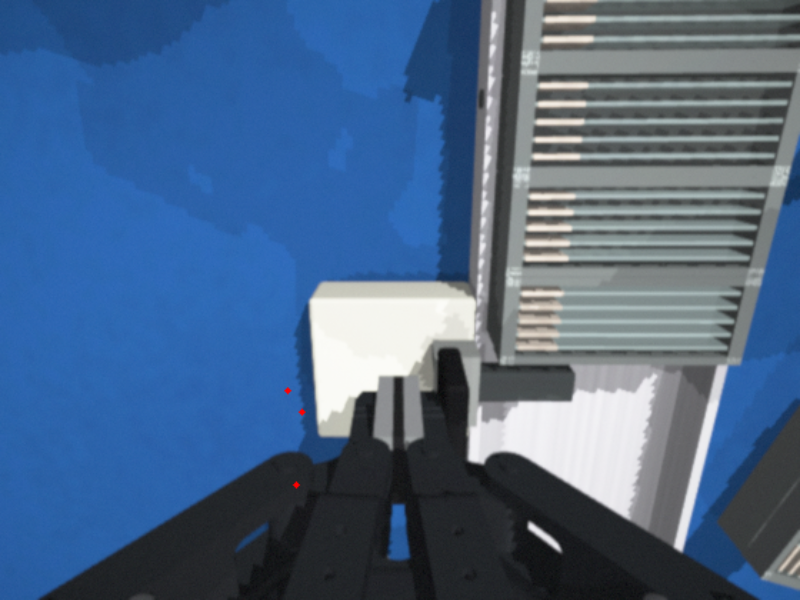

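The bolt is in the channel behind mag4 (tip at u≈573, v≈383), with 23 N resisting. I back off slightly, then measure the tab's position.

```bash
python3 -m crank '[{"x":0,"y":0,"z":-0.03,"rx":0,"ry":0,"rz":0},{"x":0,"y":0,"z":-0.1,"rx":0,"ry":0,"rz":0},{"x":-0.1,"y":0,"z":-0.15,"rx":0,"ry":0,"rz":0},{"x":-0.2,"y":0,"z":-0.15,"rx":0,"ry":0,"rz":0},{"x":-0.3,"y":0,"z":-0.15,"rx":0,"ry":0,"rz":0},{"x":-0.3,"y":0,"z":-0.15,"rx":0,"ry":0,"rz":0}]'; python3 s.py; python3 look.py w6
```

```text
clock: 10.22
tool_pos: [463.1, 43.0, 164.1]
orientation: [0.697, -0.106, 0.701, 0.106]
contact_force: [1.6, 0.1, -0.2]
width: -0.001
track xy [-114.6   14.4] z 164.1 F [ 1.6 -0.4 -0.2]
(44, -195, 24) [434.3 397.8]
(-44, -195, 24) [348.6 397.6]
(44, 150, 24) [510.1  16.1]
(-44, 150, 24) [381.8  16.6]
(-108, 12, 50) [288.3 217.8]
(-108, 29, 65) [289.  202.3]
(-108, -5, 65) [288.6 246.9]
[[438.6088264  123.83161429 284.35599168]]
```

View pics/w6.png

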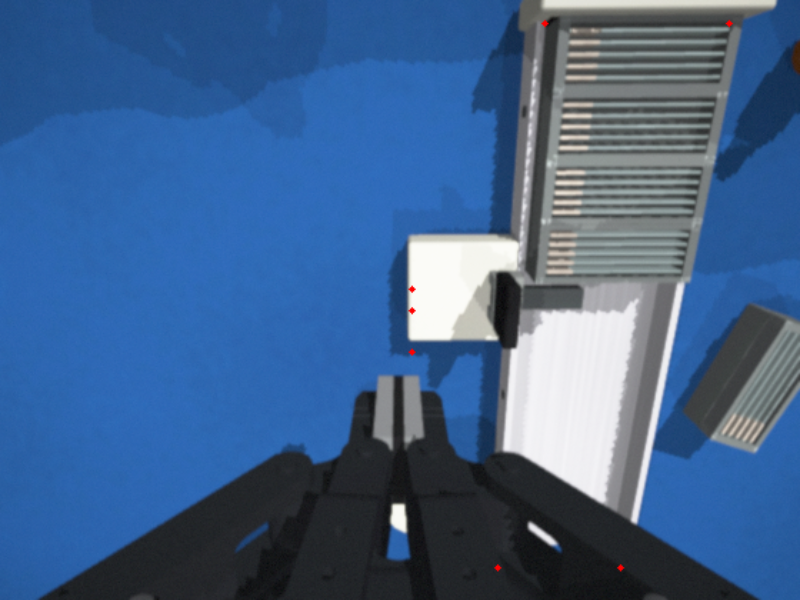

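```bash
python3 -c "
from h import *
p=np.load('track.npy')
for u,z in(((497,272),65),((503,346),65),((582,297),36),((540,280),36),((688,281),36),((410,290),24)):print(u,backw('w6',u,z,p).round(1))
print('w4 shelf',backw('w4',(442,290),24,p).round(1))"
```

```text
(497, 272) [-67.8  37.5]
(503, 346) [-62.2  -1.3]
(582, 297) [-14.  15.]
(540, 280) [-38.   24.8]
(688, 281) [42.4 24.1]
(410, 290) [-108.5   15.3]
w4 shelf [-110.8   17.7]
```

```bash
python3 -c "
from h import *
p=np.load('track.npy');p[:2]=T(p)((1,2.4,0))[:2]
s=np.load('pics/w6.npz')
for j in(.0,38,41,45):
  x=-108+j
  print(j,[(proj(s,T(p)(X),s['R'],s['t'])/.7).round(0).tolist() for X in((x,29,65),(x,29,35),(x,-5,65),(x,-5,35),(x+8,-5,65))])
a=cv2.imread('pics/w6.png')[240:370,470:600];cv2.imwrite('pics/c6.png',cv2.resize(a,(780,600),interpolation=cv2.INTER_CUBIC))"
```

```text
0.0 [[415.0, 284.0], [413.0, 268.0], [414.0, 348.0], [413.0, 326.0], [430.0, 348.0]]
38 [[494.0, 284.0], [483.0, 268.0], [489.0, 348.0], [480.0, 326.0], [505.0, 348.0]]
41 [[500.0, 284.0], [489.0, 268.0], [495.0, 348.0], [485.0, 326.0], [511.0, 348.0]]
45 [[508.0, 284.0], [496.0, 268.0], [503.0, 348.0], [492.0, 326.0], [519.0, 348.0]]
```

View pics/c6.png

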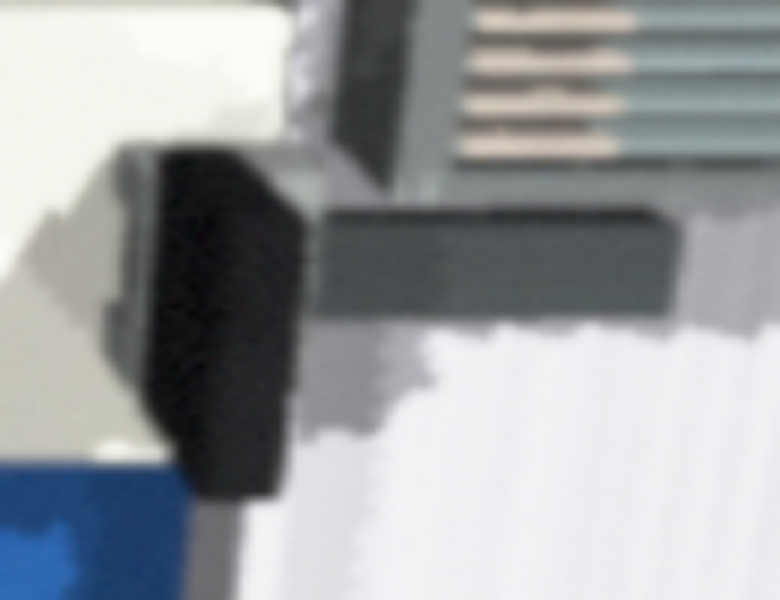

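The tab corners are at (502.5,347) and (497,272). Predicted positions for joint 45 mm are (503,348) and (496,268), so the latch is fully in. The bolt lies behind mag4 and the arm is about 75 mm or more clear. I hand in.

```bash
python3 s.py; python3 -c "
from plant import r
print(r.close_job())"
```

```text
track xy [-115.8   14.7] z 161.7 F [-0.2 -0.1 -1. ]
the job is handed in; nothing more can be done
None
```

The row of four is home against the end stop, the latch is pushed fully in behind it, and I handed the job in at about 10 s of the 42 s allowed. No verdict was reported.

I pushed with the shut fingertips on the rearmost magazine's rear face only. I stopped when the force rose from about 5 N of friction to 22 N with no further motion. I then pushed the thumb tab until it stopped hard at about 23 N, backed off and rose clear.

**Last checks:**
- **Row:** no gaps showed in the wrist picture. The rear face measured 24–25 mm against a nominal 22 mm. The open rear end of the track read about 2 mm off in the same direction, so I took this as a frame bias.
- **Latch:** the tab corners in the picture matched the predicted position for about 45 mm of travel. A rougher reading gave about 41–42 mm; I had assigned one edge to the wrong height. Both are above the 38 mm needed.
- **Tab push:** there was also about 22 N upward on the tool at the hard stop. I did not trace its cause.
- **Arm:** it was hanging free at the end, with no contact force beyond noise (1 N or less).
- **Bystanders:** I did not measure them again. The arm met nothing but the magazine and the tab that showed as force.

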